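# Open the screw press and clamp its stem

## Task

Open the small screw press that holds the pack of kraft tags: unscrew its handwheel counterclockwise (seen from above), following it as it rises, until it comes up against its stop. Then swing the cam lever a full quarter turn counterclockwise, to its stop, to draw the split collar shut round the stem. Leave the tags lying in the press and do not disturb the tape roll, the parts bin and the cutter standing round it.

Things in the scene. Friction and masses are not known exactly. Their poses are not given: they have to be found in the camera images.
- press: Grey bench press, fixed. Origin: middle of the underside of its bed, on the stem's axis; z up, y along the bridge towards the cam lever. Bed 150 (x) x 200 (y) x 12 mm; 18 mm columns at y = -80 and 80; bridge 44 mm wide, y -102 to 124, z 85 to 105 mm; on it the split collar and its sliding jaw, up to z = 126 mm.
- wheel_hub (a point): Centre of the black handwheel on the vertical stem, at mid-height of its rim (66 mm outside diameter, bar 11 mm thick; nut 11 mm above the middle). Counterclockwise from above it rises 30 mm per turn with stem and platen, to a hard stop with the hub 190 mm above the bench. Starts 2.9 to 4.5 rad (14 to 21 mm) short of the stop. Turns stiffly (0.2 Nm), stays where left.
- cam_lever (a joint): Angle of the cam lever, rad: 0 = open, lever along the press's +y; grows counterclockwise from above to 1.571 = clamped at its stop, lever along the press's -x. Vertical pivot at the press's x = 0, y = 100 mm. Starts at 0 to 0.25; turns with 0.12 Nm, stays where left; moves the sliding collar half 3.5 mm.
- lever_grip (a point): Point on the dark steel cam lever to grip or push: 64 mm from the pivot, half-way up the bar (147 mm above the bench), its y axis points outwards along the lever. The bar is 12 mm wide, 18 mm high, ends 82 mm from the pivot; free space below it down to the bench beyond the bridge.
- pack_center (a point): Centre of the pack of kraft tags lying loose on the press bed under the platen, 92 x 51 x 28 mm.
- roll_center (a point): Centre of a roll of black tape lying flat behind the press, 60 mm across, 18 mm high; a bystander.
- bin_center (a point): Centre of a small open parts bin in front of the press, 111 x 88 x 52 mm; a bystander.
- cutter_center (a point): Centre of a yellow snap-off cutter lying flat behind the press, 156 x 22 x 15 mm; a bystander.

How it is judged:
On the way, in this order (a step that is already met when the one before it is completed fails the run):
1. the handwheel is unscrewed to its upper stop (z of wheel_hub in the frame of press above 0.1883 m), for 0.2 s.
2. the cam lever is swung to its clamped stop (value of joint cam_lever above 1.42 rad), for 0.2 s.
At the end, for the whole second after the job is handed in: The handwheel is up at its stop (hub at least 188.3 mm above the bench, within 1.6 mm or a third of a radian of the stop), the cam lever is within 0.15 rad of its clamped stop, and the pack of tags lies within 20 mm of where it was (z of wheel_hub in the frame of press above 0.1883 m and value of joint cam_lever above 1.42 rad and distance of pack_center from where it was at the start of the episode below 0.02 m); the robot touches nothing.
It fails at once if a bystander (tape roll, parts bin or cutter) is moved by more than 20 mm (distance of any of roll_center, bin_center, cutter_center from where it was at the start of the episode above 0.02 m).
It fails at once if the pack of tags is moved by more than 20 mm (distance of pack_center from where it was at the start of the episode above 0.02 m).
It also fails if it takes over 72 s, if anything falls off the work surface, if the arm or the gripper's body presses on something with over 40 N, if the wrist force passes 120 N, or if a joint passes its speed limit or range.

## Robot

A 7-joint arm with a two-finger parallel gripper is mounted at the origin on the work surface; the furniture and walls round the work are solid. World frame = base frame: x ahead of the robot, y to its left, z up, the work surface at z = 0. Lengths are in m, angles in rad, forces in N, time in s.
With the tool pointing down it reaches from about 0.425 to 0.825 m from the base axis. Payload 3.6 kg.
Tool frame: the origin (TCP) lies midway between the tips of the shut fingers; the grasp point (between the pads) lies 19 mm behind it; z points along the fingers, y is the line along which they close (so a half turn about z gives the same grasp; the last joint's range is limited). The gripper opens to 93 mm and grips with 3 to 60 N. Pads are 15 mm wide; open, the fingers measure 128 mm over their backs; the gripper's body (75 mm by 188 mm) begins 65 mm behind the grasp point.
Start: joints at [-1.315, 0.615, -0.013, 1.423, 0.008, 1.103, -0.04], TCP at [0.181, 0.624, 0.219] pointing down, gripper open.
Joint ranges: [-3.12, 3.12], [-0.3, 2.06], [-1.34, 1.32], [0.26, 2.42], [-1.36, 4.5], [0.01, 1.98], [-2.84, 2.84]. Speed limits (rad/s): [2.79, 2.79, 3.14, 3.14, 3.14, 3.14, 3.14].

## Interface

Orientations are given as a unit quaternion [x, y, z, w].
In Python, from cell import read_state, capture, camera_info, job_done gives the robot as it stands.
- The arm moves only by the tool apply_moves, never from a script. Its argument "deltas" is a list of rows, each an object of numbers: "wx", "wy", "wz": the turn, a rotation vector about the tool's x, y, z as a fraction of full scale; "x", "y", "z": the shift along the tool's x, y, z as a fraction of full scale; "grip": the opening, from -1 (shut) to 1 (fully open). A call has 1 to 12 rows; each row is the pose to reach, as a shift and turn from the pose commanded when the call began, along the tool's axes at that moment; what a row does not reach only later rows make up. Full scale, the value 1, is 500 mm for a shift and 0.5 rad for a turn. A row lasts 1/12 s, in which the tool goes at most 41.7 mm and 7.16 degrees, less where a joint would pass 70% of its speed; a pose out of reach is approached as far as the arm can. A call with a number of a shift or a turn outside -1 to 1 is refused whole. A call with a gripper value outside its range is refused whole. The fingers move at their own pace and stop on an object; the grip force is fixed at half the most. Time passes only in rows, so rows that repeat a pose let the fingers close. It gives the time, the measured TCP pose, the force, the opening and the grip force at its end, in the units of the state.
- read_state(): the state, without advancing time (a new reading comes with each control period).
- capture(name): name is "scene" or "top" or "wrist"; returns (picture, depth): 384x512x3 uint8, red, green, blue; 384x512 float32, m along the optical axis (not along the pixel's ray), 0 where there is no reading.
- camera_info(name): a dict with "fx", "fy", "cx", "cy" (pixels), "rvec" (rotation vector, rad) and "tvec" (3), from world to camera coordinates, as OpenCV has them. Camera axes: x right, y down, z forward; pixel columns grow to the right and rows downward; lengths in m; the calibration is good to about 2 mm. A picture is of the moment at which its call begins: read the wrist's pose just before it. camera_info takes no time and is no camera call; for the wrist camera it gives the pose at the moment of the call.
- job_done(): hands the job in; it is judged then, once.
The state is a dict: "time_s": time; "joint_positions": joint angles; "qd": joint speeds; "joint_efforts": joint torques, N m; "position": TCP position; "orientation": TCP orientation; "contact_force": force on the tool from outside, world axes, zero at the start; "ft_torque": the same for the moment, N m; "gripper_width": finger opening in m; "grip_force": force on a finger pad.
Only numpy, scipy, OpenCV 4.12 (cv2) and the standard library are available. Lean on these libraries where they do the work, as an engineer would, in place of code of your own. Each camera call takes 0.05 s, during which the arm holds its last target. There are 200 camera calls.

## Working session

There is one attempt and no reset: what is moved stays moved. The work goes in short steps, Python scripts to look and compute and a tool call to move; the robot and the scene stay as the last step left them, time stands still between calls to the robot, and variables do not carry over. Pictures are saved under pics/ and viewed, at most 10 in all, crops included, and the job is handed in when it is done.

Besides the shell and the picture viewer there is one more tool, called after "Emit:" as name(argument=value, ...), one argument or row to a line, values as JSON. apply_moves: Moves the arm, as the interface text tells. Shift numbers are shares of 500 mm and turn numbers shares of 0.5 rad, none past 1 either way. Its arguments: {"type":"object","properties":{"deltas":{"type":"array","items":{"type":"object","properties":{"wx":{"type":"number","minimum":-1,"maximum":1},"wy":{"type":"number","minimum":-1,"maximum":1},"wz":{"type":"number","minimum":-1,"maximum":1},"x":{"type":"number","minimum":-1,"maximum":1},"y":{"type":"number","minimum":-1,"maximum":1},"z":{"type":"number","minimum":-1,"maximum":1},"grip":{"type":"number"}}}}},"required":["deltas"]}

```bash
mkdir -p pics; cat > h.py <<'E'
import numpy as np, cv2
from scipy.spatial.transform import Rotation as R
from cell import *
def save(cam,fn):
    p,d=capture(cam); ci=camera_info(cam)
    cv2.imwrite('pics/'+fn+'.png',p[:,:,::-1]); np.savez('pics/'+fn+'.npz',d=d,**{k:np.array(ci[k]) for k in ci})
def pts(fn):
    z=np.load('pics/'+fn+'.npz'); d=z['d']; v,u=np.mgrid[:d.shape[0],:d.shape[1]]
    c=np.stack([(u-z['cx'])/z['fx']*d,(v-z['cy'])/z['fy']*d,d],-1)
    Rm=cv2.Rodrigues(z['rvec'].astype(float))[0]
    return (c-z['tvec'].ravel())@Rm
E
python3 - <<'E'
from h import *
save('top','top0'); save('scene','scene0')
a=cv2.imread('pics/top0.png')
cv2.imwrite('pics/both.png',np.hstack([cv2.resize(a,(400,300)),cv2.resize(cv2.imread('pics/scene0.png'),(400,300))]))
s=read_state(); print(s)
E
```

```text
{'time_s': 0.1, 'joint_positions': array([-1.3144944 ,  0.61579873, -0.01260937,  1.42470755,  0.00809305,
        1.10340691, -0.0404    ]), 'qd': array([-0.00027655, -0.00191681,  0.00101529, -0.00319158, -0.00198977,
        0.000118  ,  0.00024393]), 'joint_efforts': array([ 7.06833180e-04, -4.60046160e+01,  2.09759753e-01, -1.66243082e+01,
       -6.12427876e-02,  1.70475774e-02,  1.07273449e-04]), 'position': array([0.1811756 , 0.62350944, 0.21762277]), 'orientation': array([ 1.40902286e-01,  9.90022857e-01, -1.12566660e-03, -1.47441321e-04]), 'contact_force': array([ 0.73329053,  0.64201039, -0.03501266]), 'ft_torque': array([ 0.07833305,  0.01742645, -0.0174331 ]), 'grip_force': 0.0, 'gripper_width': 0.0928927946218838}
```

View pics/top0.png

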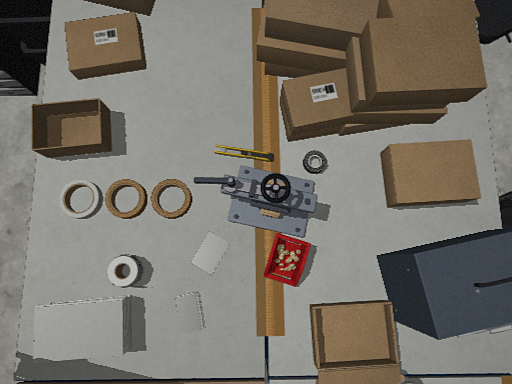

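View pics/scene0.png

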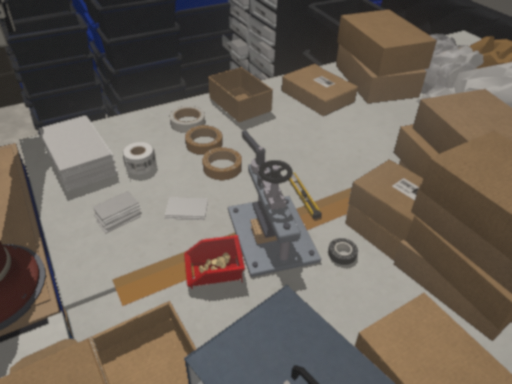

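The top view shows the wheel at about (275,188), the lever from (233,184) to (196,180), the cutter at (245,153), the tape roll at (315,161) and the bin at (288,260).

```bash
python3 - <<'E'
from h import *
P=pts('top0'); im=cv2.imread('pics/top0.png')
for n,(u,v) in dict(wheel=(275,188),lev0=(233,184),levmid=(212,181),levend=(198,180),cut=(245,153),roll=(307,161),bin=(288,260),c1=(243,173),c2=(237,215),c3=(309,186),c4=(302,229)).items(): print(n,P[v,u].round(3))
Z=P[...,2]; sub=np.zeros(Z.shape,bool); sub[140:250,180:340]=1
print(np.load('pics/top0.npz')['tvec'])
for lo,hi in [(.137,.152),(.153,.2),(.16,.2),(.098,.108),(.005,.018)]:
    m=sub&(Z>lo)&(Z<hi); q=P[m]; r=cv2.minAreaRect(q[:,:2].astype(np.float32)*1000); print(lo,m.sum(),q.mean(0).round(3),r, np.median(q[:,2]))
c=cv2.resize(im[140:240,180:335],None,fx=5,fy=5,interpolation=cv2.INTER_CUBIC); cv2.imwrite('pics/crop.png',c)
E
```

```text
wheel [ 0.553 -0.136  0.189]
lev0 [ 0.569 -0.045  0.151]
levmid [0.575 0.001 0.157]
levend [0.577 0.031 0.157]
cut [ 0.681 -0.069  0.014]
roll [ 0.658 -0.232  0.02 ]
bin [ 0.403 -0.177  0.018]
c1 [ 0.628 -0.064  0.013]
c2 [ 0.517 -0.049  0.018]
c3 [ 0.593 -0.236  0.011]
c4 [ 0.481 -0.215  0.012]
[-0.10069241  0.5618657   0.85633022]
0.137 51 [ 0.569 -0.024  0.146] ((567.4266357421875, -50.28211212158203), (175.4229736328125, 14.473196983337402), 81.49678039550781) 0.14653393251092334
0.153 789 [ 0.562 -0.098  0.173] ((575.6567993164062, -67.56205749511719), (211.36587524414062, 64.13761138916016), 73.7506103515625) 0.17953255833944637
0.16 566 [ 0.555 -0.135  0.18 ] ((552.802978515625, -104.02946472167969), (65.29591369628906, 130.74606323242188), 4.159324645996094) 0.18058801076179265
0.098 823 [ 0.548 -0.153  0.105] ((557.7957153320312, -127.01695251464844), (225.69528198242188, 44.51792526245117), 77.32242584228516) 0.10499722626592076
0.005 3349 [ 0.554 -0.115  0.012] ((575.4575805664062, -106.98834228515625), (402.561279296875, 289.9299621582031), 89.94563293457031) 0.012330021811302749
```

View pics/crop.png

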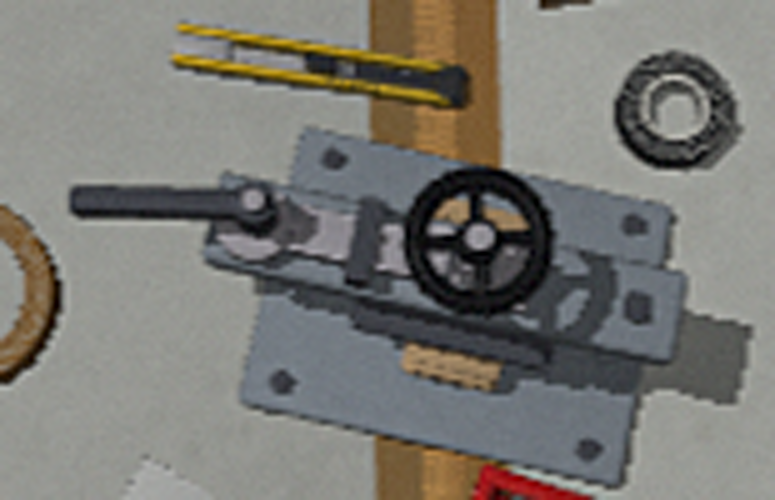

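Measured: press origin about (0.555, -0.138) with its +y axis at (0.22, 0.976), wheel at z 0.175, pivot at (0.577, -0.040), lever at about 0.22 rad. All of this agrees with the given sizes. Next I lift and move towards the wheel.

Emit:
apply_moves(
  deltas=[
    {"z": -0.1, "grip": 1},
    {"z": -0.2, "grip": 1},
    {"x": -0.57, "y": -0.625, "z": -0.2, "grip": 1},
    {"x": -0.57, "y": -0.625, "z": -0.2, "grip": 1},
    {"x": -0.57, "y": -0.625, "z": -0.2, "grip": 1},
    {"x": -0.57, "y": -0.625, "z": -0.2, "grip": 1},
    {"x": -0.57, "y": -0.625, "z": -0.2, "grip": 1},
    {"x": -0.57, "y": -0.625, "z": -0.2, "grip": 1},
    {"x": -0.57, "y": -0.625, "z": -0.2, "grip": 1},
    {"x": -0.57, "y": -0.625, "z": -0.2, "grip": 1},
    {"x": -0.57, "y": -0.625, "z": -0.2, "grip": 1},
    {"x": -0.57, "y": -0.625, "z": -0.2, "grip": 1},
  ],
)

```text
validation failed for argument at $.de...
```

Emit:
apply_moves(
  deltas=[
    {"x": -0.57, "y": -0.625, "grip": 1},
    {"x": -0.57, "y": -0.625, "grip": 1},
    {"x": -0.57, "y": -0.625, "grip": 1},
    {"x": -0.57, "y": -0.625, "grip": 1},
    {"x": -0.57, "y": -0.625, "grip": 1},
    {"x": -0.57, "y": -0.625, "grip": 1},
    {"x": -0.57, "y": -0.625, "grip": 1},
    {"x": -0.57, "y": -0.625, "grip": 1},
    {"x": -0.57, "y": -0.625, "grip": 1},
    {"x": -0.57, "y": -0.625, "grip": 1},
    {"x": -0.57, "y": -0.625, "grip": 1},
    {"x": -0.57, "y": -0.625, "grip": 1},
  ],
)

```text
validation failed for argument at $.de...
```

```bash
python3 - <<'E'
from h import *
s=read_state(); print(s['time_s'],s['joint_positions'].round(3),s['position'],R.from_quat(s['orientation']).as_matrix().round(3))
save('wrist','w1')
P=pts('w1'); Z=P[...,2]; 
m=(Z>.16)&(Z<.2)&(np.hypot(P[...,0]-.555,P[...,1]+.136)<.06); print(m.sum(),P[m].mean(0),cv2.minEnclosingCircle(P[m][:,:2].astype(np.float32)), np.percentile(P[m][:,2],[5,50,90,99]))
m=(Z>.15)&(Z<.162)&(P[...,1]>-.05)&(P[...,1]<.07); q=P[m]; print(m.sum(),m.sum() and cv2.minAreaRect(q[:,:2].astype(np.float32)*1000))
E
```

```text
0.1 [-1.314  0.616 -0.013  1.425  0.008  1.103 -0.04 ] [0.1811756  0.62350944 0.21762277] [[-0.96   0.279 -0.001]
 [ 0.279  0.96  -0.002]
 [-0.    -0.002 -1.   ]]<stdin>:5: RuntimeWarning: Mean of empty slice.
  ret = um.true_divide(
Traceback (most recent call last):
IndexError: index -1 is out of bounds for axis 0 with size 0
```

View pics/w1.png

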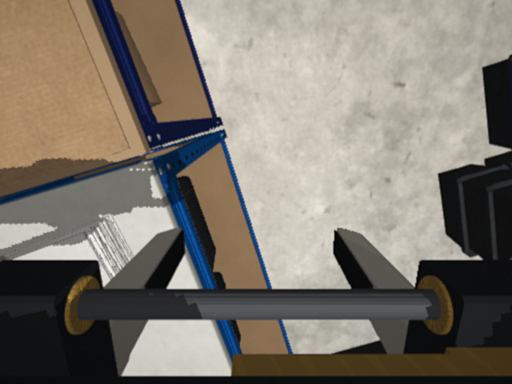

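The move call failed validation, so the arm hasn't moved and the wrist view shows only the start area. I'll try one small row with every field filled in.

Emit:
apply_moves(
  deltas=[
    {"x": 0.0, "y": 0.0, "z": -0.08, "wx": 0.0, "wy": 0.0, "wz": 0.0, "grip": 1.0},
  ],
)

```text
time_s: 0.23
position: [0.1799, 0.6188, 0.2499]
orientation: [0.141, 0.99, -0.01, -0.001]
contact_force: [0.1, -0.5, -0.4]
gripper_width: 0.0928
grip_force: 0.0
```

Emit:
apply_moves(
  deltas=[
    {"x": 0, "y": 0, "z": -0.12, "wx": 0, "wy": 0, "wz": 0, "grip": 1},
    {"x": -0.57, "y": -0.62, "z": -0.12, "wx": 0, "wy": 0, "wz": 0, "grip": 1},
    {"x": -0.57, "y": -0.62, "z": -0.12, "wx": 0, "wy": 0, "wz": 0, "grip": 1},
    {"x": -0.57, "y": -0.62, "z": -0.12, "wx": 0, "wy": 0, "wz": 0, "grip": 1},
    {"x": -0.57, "y": -0.62, "z": -0.12, "wx": 0, "wy": 0, "wz": 0, "grip": 1},
    {"x": -0.57, "y": -0.62, "z": -0.12, "wx": 0, "wy": 0, "wz": 0, "grip": 1},
    {"x": -0.57, "y": -0.62, "z": -0.12, "wx": 0, "wy": 0, "wz": 0, "grip": 1},
    {"x": -0.57, "y": -0.62, "z": -0.12, "wx": 0, "wy": 0, "wz": 0, "grip": 1},
    {"x": -0.57, "y": -0.62, "z": -0.12, "wx": 0, "wy": 0, "wz": 0, "grip": 1},
    {"x": -0.57, "y": -0.62, "z": -0.12, "wx": 0, "wy": 0, "wz": 0, "grip": 1},
    {"x": -0.57, "y": -0.62, "z": -0.12, "wx": 0, "wy": 0, "wz": 0, "grip": 1},
    {"x": -0.57, "y": -0.62, "z": -0.12, "wx": 0, "wy": 0, "wz": 0, "grip": 1},
  ],
)

```text
time_s: 1.23
position: [0.3722, 0.2387, 0.3192]
orientation: [0.148, 0.989, -0.002, 0.002]
contact_force: [1.2, 0.1, 1.2]
gripper_width: 0.093
grip_force: 0.0
```

```bash
python3 - <<'E'
from h import *
s=read_state(); print(s['time_s'],s['joint_positions'].round(3),s['position'],R.from_quat(s['orientation']).as_matrix().round(3))
E
```

```text
1.2333 [-0.728  0.191  0.129  1.821 -0.022  1.132  0.682] [0.37224377 0.2387047  0.3192054 ] [[-0.956  0.292  0.003]
 [ 0.292  0.956 -0.004]
 [-0.004 -0.003 -1.   ]]
```

Emit:
apply_moves(
  deltas=[
    {"x": -0.57, "y": -0.61, "z": 0, "wx": 0, "wy": 0, "wz": 1, "grip": 1},
    {"x": -0.57, "y": -0.61, "z": 0, "wx": 0, "wy": 0, "wz": 1, "grip": 1},
    {"x": -0.57, "y": -0.61, "z": 0, "wx": 0, "wy": 0, "wz": 1, "grip": 1},
    {"x": -0.57, "y": -0.61, "z": 0, "wx": 0, "wy": 0, "wz": 1, "grip": 1},
    {"x": -0.57, "y": -0.61, "z": 0, "wx": 0, "wy": 0, "wz": 1, "grip": 1},
    {"x": -0.57, "y": -0.61, "z": 0, "wx": 0, "wy": 0, "wz": 1, "grip": 1},
    {"x": -0.57, "y": -0.61, "z": 0, "wx": 0, "wy": 0, "wz": 1, "grip": 1},
    {"x": -0.57, "y": -0.61, "z": 0, "wx": 0, "wy": 0, "wz": 1, "grip": 1},
    {"x": -0.57, "y": -0.61, "z": 0, "wx": 0, "wy": 0, "wz": 1, "grip": 1},
    {"x": -0.57, "y": -0.61, "z": 0, "wx": 0, "wy": 0, "wz": 1, "grip": 1},
    {"x": -0.57, "y": -0.61, "z": 0, "wx": 0, "wy": 0, "wz": 1, "grip": 1},
    {"x": -0.57, "y": -0.61, "z": 0, "wx": 0, "wy": 0, "wz": 1, "grip": 1},
  ],
)

```text
time_s: 2.23
position: [0.557, -0.1283, 0.3177]
orientation: [0.384, 0.923, -0.001, -0.001]
contact_force: [-0.1, 1.0, -0.3]
gripper_width: 0.0928
grip_force: 0.0
```

Emit:
apply_moves(
  deltas=[
    {"x": 0, "y": 0, "z": 0, "wx": 0, "wy": 0, "wz": 1, "grip": 1},
    {"x": 0, "y": 0, "z": 0, "wx": 0, "wy": 0, "wz": 1, "grip": 1},
    {"x": 0, "y": 0, "z": 0, "wx": 0, "wy": 0, "wz": 1, "grip": 1},
    {"x": 0, "y": 0, "z": 0, "wx": 0, "wy": 0, "wz": 1, "grip": 1},
    {"x": 0, "y": 0, "z": 0, "wx": 0, "wy": 0, "wz": 1, "grip": 1},
  ],
)

```text
time_s: 2.65
position: [0.5569, -0.1227, 0.3184]
orientation: [0.598, 0.802, 0.0, -0.001]
contact_force: [-0.0, 0.2, -0.0]
gripper_width: 0.0931
grip_force: 0.0
```

Emit:
apply_moves(
  deltas=[
    {"x": 0, "y": 0, "z": 0, "wx": 0, "wy": 0, "wz": 1, "grip": 1},
    {"x": 0, "y": 0, "z": 0, "wx": 0, "wy": 0, "wz": 1, "grip": 1},
    {"x": 0, "y": 0, "z": 0, "wx": 0, "wy": 0, "wz": 1, "grip": 1},
    {"x": 0, "y": 0, "z": 0, "wx": 0, "wy": 0, "wz": 1, "grip": 1},
    {"x": 0, "y": 0, "z": 0, "wx": 0, "wy": 0, "wz": 1, "grip": 1},
    {"x": 0, "y": 0, "z": 0, "wx": 0, "wy": 0, "wz": 1, "grip": 1},
  ],
)

```text
time_s: 3.15
position: [0.557, -0.124, 0.3185]
orientation: [0.776, 0.631, 0.0, -0.0]
contact_force: [0.9, -0.6, -1.1]
gripper_width: 0.0929
grip_force: 0.0
```

```bash
cat > m.py <<'E'
from h import *
import sys
fn=sys.argv[1]
s=read_state(); print(s['time_s'],s['joint_positions'].round(3),s['position'],R.from_quat(s['orientation']).as_matrix().round(3))
save('wrist',fn)
P=pts(fn); Z=P[...,2]; 
m=(Z>.16)&(Z<.2)&(np.hypot(P[...,0]-.555,P[...,1]+.136)<.06)
if m.sum(): print(m.sum(),P[m].mean(0),cv2.minEnclosingCircle(P[m][:,:2].astype(np.float32)), np.percentile(P[m][:,2],[5,50,90,99]))
m=(Z>.15)&(Z<.162)&(P[...,1]>-.05)&(P[...,1]<.07); q=P[m]; print(m.sum(),m.sum() and cv2.minAreaRect(q[:,:2].astype(np.float32)*1000))
E
python3 m.py w2
```

```text
3.15 [-0.222  0.464  0.648  1.511 -0.288  1.263  0.257] [ 0.55704394 -0.12396755  0.31851467] [[ 0.203  0.979 -0.   ]
 [ 0.979 -0.203  0.001]
 [ 0.001 -0.001 -1.   ]]
2034 [ 0.55607636 -0.13507327  0.17980951] ((0.555919349193573, -0.13668739795684814), 0.032896097749471664) [0.1765915  0.17990664 0.18153527 0.18679257]
1132 ((580.536376953125, -3.3655166625976562), (91.86571502685547, 18.853731155395508), 85.96449279785156)
```

View pics/w2.png

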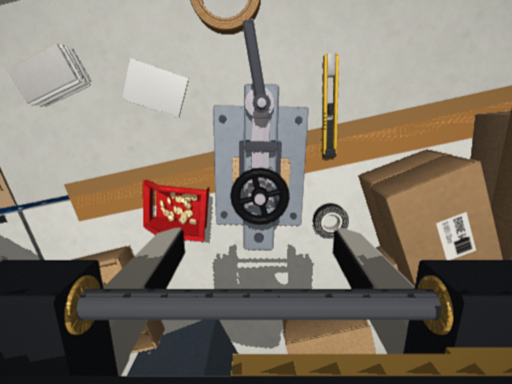

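The wrist view shows the wheel at (260,197), the lever from (262,103) to (250,22), the bin on the left and the roll on the right at (330,220). The fitted wheel centre is (0.556, -0.137) with radius 32.9 mm and the hub at 0.175. I'll wind the wrist clockwise to leave room for the unscrewing turn.

Emit:
apply_moves(
  deltas=[
    {"x": 0, "y": 0, "z": 0, "wx": 0, "wy": 0, "wz": 1, "grip": 1},
    {"x": 0, "y": 0, "z": 0, "wx": 0, "wy": 0, "wz": 1, "grip": 1},
    {"x": 0, "y": 0, "z": 0, "wx": 0, "wy": 0, "wz": 1, "grip": 1},
    {"x": 0, "y": 0, "z": 0, "wx": 0, "wy": 0, "wz": 1, "grip": 1},
    {"x": 0, "y": 0, "z": 0, "wx": 0, "wy": 0, "wz": 1, "grip": 1},
  ],
)

```text
time_s: 3.62
position: [0.5571, -0.1249, 0.3184]
orientation: [0.909, 0.417, -0.0, -0.0]
contact_force: [-0.1, -0.0, 0.5]
gripper_width: 0.0931
grip_force: 0.0
```

Emit:
apply_moves(
  deltas=[
    {"x": 0, "y": 0, "z": 0, "wx": 0, "wy": 0, "wz": 1, "grip": 1},
    {"x": 0, "y": 0, "z": 0, "wx": 0, "wy": 0, "wz": 1, "grip": 1},
    {"x": 0, "y": 0, "z": 0, "wx": 0, "wy": 0, "wz": 1, "grip": 1},
    {"x": 0, "y": 0, "z": 0, "wx": 0, "wy": 0, "wz": 1, "grip": 1},
    {"x": 0, "y": 0, "z": 0, "wx": 0, "wy": 0, "wz": 1, "grip": 1},
  ],
)

```text
time_s: 4.03
position: [0.5571, -0.1251, 0.3184]
orientation: [0.984, 0.18, -0.0, -0.0]
contact_force: [-0.0, -0.0, 0.6]
gripper_width: 0.0933
grip_force: 0.0
```

Emit:
apply_moves(
  deltas=[
    {"x": 0, "y": 0, "z": 0, "wx": 0, "wy": 0, "wz": 1, "grip": 1},
    {"x": 0, "y": 0, "z": 0, "wx": 0, "wy": 0, "wz": 1, "grip": 1},
    {"x": 0, "y": 0, "z": 0, "wx": 0, "wy": 0, "wz": 1, "grip": 1},
    {"x": 0, "y": 0, "z": 0, "wx": 0, "wy": 0, "wz": 1, "grip": 1},
    {"x": 0, "y": 0, "z": 0, "wx": 0, "wy": 0, "wz": 1, "grip": 1},
  ],
)

```text
time_s: 4.45
position: [0.5571, -0.1252, 0.3183]
orientation: [0.998, -0.068, -0.0, 0.0]
contact_force: [-0.3, -0.7, -0.5]
gripper_width: 0.0933
grip_force: 0.0
```

Emit:
apply_moves(
  deltas=[
    {"x": 0, "y": 0, "z": 0, "wx": 0, "wy": 0, "wz": 1, "grip": 1},
    {"x": 0, "y": 0, "z": 0, "wx": 0, "wy": 0, "wz": 1, "grip": 1},
    {"x": 0, "y": 0, "z": 0, "wx": 0, "wy": 0, "wz": 1, "grip": 1},
    {"x": 0, "y": 0, "z": 0, "wx": 0, "wy": 0, "wz": 1, "grip": 1},
    {"x": 0, "y": 0, "z": 0, "wx": 0, "wy": 0, "wz": 1, "grip": 1},
    {"x": 0, "y": 0, "z": 0, "wx": 0, "wy": 0, "wz": 1, "grip": 1},
  ],
)

```text
time_s: 4.95
position: [0.5571, -0.1253, 0.3184]
orientation: [0.95, -0.311, -0.0, 0.0]
contact_force: [0.1, -0.2, 0.1]
gripper_width: 0.0927
grip_force: 0.0
```

```bash
cat >> h.py <<'E'
def to(x,y,z):
    s=read_state(); M=R.from_quat(s['orientation']).as_matrix()
    print(s['time_s'],s['joint_positions'].round(3),s['position'].round(4),M.round(3).tolist())
    print('delta',(M.T@(np.array([x,y,z])-s['position'])/.5).round(4),s['contact_force'].round(1),s['ft_torque'].round(2))
E
python3 m.py w3; python3 -c "
from h import *
to(.556,-.1367,.156)"
```

```text
4.95 [-0.465  0.64   1.198  1.517 -0.6    1.396 -1.433] [ 0.55710064 -0.12534427  0.3183749 ] [[ 0.806 -0.591 -0.001]
 [-0.591 -0.806  0.   ]
 [-0.001  0.    -1.   ]]
2103 [ 0.55676397 -0.13707013  0.17988237] ((0.5554131865501404, -0.1362309753894806), 0.03286894038319588) [0.17671066 0.17995344 0.18167694 0.18679663]
674 ((576.76953125, -3.1817970275878906), (19.645851135253906, 91.06598663330078), 1.499955654144287)
5.0 [-0.465  0.64   1.198  1.517 -0.6    1.396 -1.434] [ 0.5571 -0.1254  0.3186] [[0.806, -0.592, -0.0], [-0.592, -0.806, 0.0], [-0.0, -0.0, -1.0]]
delta [0.0118 0.0196 0.3251] [ 1.   0.4 -0. ] [ 0.06  0.07 -0.07]
```

Emit:
apply_moves(
  deltas=[
    {"x": 0.011, "y": 0.0194, "z": 0.08, "wx": 0, "wy": 0, "wz": 0, "grip": 1},
    {"x": 0.011, "y": 0.0194, "z": 0.14, "wx": 0, "wy": 0, "wz": 0, "grip": 1},
    {"x": 0.011, "y": 0.0194, "z": 0.2, "wx": 0, "wy": 0, "wz": 0, "grip": 1},
    {"x": 0.011, "y": 0.0194, "z": 0.25, "wx": 0, "wy": 0, "wz": 0, "grip": 1},
    {"x": 0.011, "y": 0.0194, "z": 0.29, "wx": 0, "wy": 0, "wz": 0, "grip": 1},
    {"x": 0.011, "y": 0.0194, "z": 0.31, "wx": 0, "wy": 0, "wz": 0, "grip": 1},
    {"x": 0.011, "y": 0.0194, "z": 0.327, "wx": 0, "wy": 0, "wz": 0, "grip": 1},
    {"x": 0.011, "y": 0.0194, "z": 0.327, "wx": 0, "wy": 0, "wz": 0, "grip": 1},
    {"x": 0.011, "y": 0.0194, "z": 0.327, "wx": 0, "wy": 0, "wz": 0, "grip": 1},
  ],
)

```text
time_s: 5.75
position: [0.5562, -0.1369, 0.1559]
orientation: [0.949, -0.314, 0.001, 0.0]
contact_force: [-0.2, -0.3, 0.2]
gripper_width: 0.0928
grip_force: 0.0
```

```bash
python3 -c "
from h import *
to(.5557,-.1364,.155)"
```

```text
5.75 [-0.387  0.79   1.061  1.751 -0.778  1.083 -1.267] [ 0.5562 -0.1369  0.1559] [[0.802, -0.597, 0.001], [-0.597, -0.802, -0.001], [0.001, -0.0, -1.0]]
delta [-0.0014 -0.0003  0.0019] [-0.2 -0.3  0.2] [ 0.03  0.16 -0.02]
```

Emit:
apply_moves(
  deltas=[
    {"x": 0, "y": 0, "z": 0, "wx": 0, "wy": 0, "wz": 0, "grip": -1},
    {"x": 0, "y": 0, "z": 0, "wx": 0, "wy": 0, "wz": 0, "grip": -1},
    {"x": 0, "y": 0, "z": 0, "wx": 0, "wy": 0, "wz": 0, "grip": -1},
    {"x": 0, "y": 0, "z": 0, "wx": 0, "wy": 0, "wz": 0, "grip": -1},
    {"x": 0, "y": 0, "z": 0, "wx": 0, "wy": 0, "wz": 0, "grip": -1},
    {"x": 0, "y": 0, "z": 0, "wx": 0, "wy": 0, "wz": 0, "grip": -1},
  ],
)

```text
time_s: 6.25
position: [0.5561, -0.1363, 0.1555]
orientation: [0.949, -0.315, 0.0, -0.0]
contact_force: [0.7, 1.0, 1.1]
gripper_width: 0.0644
grip_force: 30.0
```

Emit:
apply_moves(
  deltas=[
    {"x": 0, "y": 0, "z": -0.0008, "wx": 0, "wy": 0, "wz": -0.16, "grip": -1},
    {"x": 0, "y": 0, "z": -0.0016, "wx": 0, "wy": 0, "wz": -0.33, "grip": -1},
    {"x": 0, "y": 0, "z": -0.0024, "wx": 0, "wy": 0, "wz": -0.5, "grip": -1},
    {"x": 0, "y": 0, "z": -0.0032, "wx": 0, "wy": 0, "wz": -0.67, "grip": -1},
    {"x": 0, "y": 0, "z": -0.004, "wx": 0, "wy": 0, "wz": -0.84, "grip": -1},
    {"x": 0, "y": 0, "z": -0.0048, "wx": 0, "wy": 0, "wz": -1, "grip": -1},
    {"x": 0, "y": 0, "z": -0.0048, "wx": 0, "wy": 0, "wz": -1, "grip": -1},
  ],
)

```text
time_s: 6.83
position: [0.5562, -0.1361, 0.158]
orientation: [0.998, -0.069, 0.001, -0.001]
contact_force: [0.4, 0.5, 1.9]
gripper_width: 0.0644
grip_force: 30.0
```

```bash
python3 m.py w4; python3 -c "
from h import *
to(.5557,-.1364,.155)"
```

```text
6.8333 [-0.336  0.729  0.932  1.748 -0.679  1.021 -0.859] [ 0.55620496 -0.13610542  0.15797452] [[ 0.99  -0.139  0.001]
 [-0.139 -0.99   0.001]
 [ 0.001 -0.001 -1.   ]]
9015 [ 0.56369076 -0.13741474  0.18246542] ((0.5644585490226746, -0.13763287663459778), 0.048173531889915466) [0.17146804 0.18224129 0.18989539 0.19901602]
2456 ((577.1751098632812, -10.885616302490234), (19.411672592163086, 76.98896789550781), 2.0322279930114746)
6.8833 [-0.336  0.729  0.932  1.748 -0.68   1.021 -0.862] [ 0.5562 -0.1361  0.1579] [[0.99, -0.141, 0.001], [-0.141, -0.99, 0.001], [0.001, -0.001, -1.0]]
delta [-0.0009  0.0007  0.0059] [0.6 1.6 2.7] [0.27 0.03 0.16]
```

The wheel is turning: torque is about 0.2 Nm and side forces are small. I'll keep going.

Emit:
apply_moves(
  deltas=[
    {"x": 0, "y": 0, "z": -0.0008, "wx": 0, "wy": 0, "wz": -0.16, "grip": -1},
    {"x": 0, "y": 0, "z": -0.0016, "wx": 0, "wy": 0, "wz": -0.33, "grip": -1},
    {"x": 0, "y": 0, "z": -0.0024, "wx": 0, "wy": 0, "wz": -0.5, "grip": -1},
    {"x": 0, "y": 0, "z": -0.0032, "wx": 0, "wy": 0, "wz": -0.67, "grip": -1},
    {"x": 0, "y": 0, "z": -0.004, "wx": 0, "wy": 0, "wz": -0.84, "grip": -1},
    {"x": 0, "y": 0, "z": -0.0048, "wx": 0, "wy": 0, "wz": -1, "grip": -1},
    {"x": 0, "y": 0, "z": -0.0048, "wx": 0, "wy": 0, "wz": -1, "grip": -1},
  ],
)

```text
time_s: 7.47
position: [0.5562, -0.1359, 0.1603]
orientation: [0.984, 0.179, 0.001, -0.001]
contact_force: [-0.2, 2.9, 2.9]
gripper_width: 0.0648
grip_force: 30.0
```

Emit:
apply_moves(
  deltas=[
    {"x": 0, "y": 0, "z": -0.0008, "wx": 0, "wy": 0, "wz": -0.16, "grip": -1},
    {"x": 0, "y": 0, "z": -0.0016, "wx": 0, "wy": 0, "wz": -0.33, "grip": -1},
    {"x": 0, "y": 0, "z": -0.0024, "wx": 0, "wy": 0, "wz": -0.5, "grip": -1},
    {"x": 0, "y": 0, "z": -0.0032, "wx": 0, "wy": 0, "wz": -0.67, "grip": -1},
    {"x": 0, "y": 0, "z": -0.004, "wx": 0, "wy": 0, "wz": -0.84, "grip": -1},
    {"x": 0, "y": 0, "z": -0.0048, "wx": 0, "wy": 0, "wz": -1, "grip": -1},
    {"x": 0, "y": 0, "z": -0.0048, "wx": 0, "wy": 0, "wz": -1, "grip": -1},
  ],
)

```text
time_s: 8.05
position: [0.556, -0.1357, 0.1626]
orientation: [0.909, 0.416, 0.001, -0.001]
contact_force: [-0.1, 3.4, 3.3]
gripper_width: 0.0644
grip_force: 30.0
```

Emit:
apply_moves(
  deltas=[
    {"x": 0, "y": 0, "z": -0.0008, "wx": 0, "wy": 0, "wz": -0.16, "grip": -1},
    {"x": 0, "y": 0, "z": -0.0016, "wx": 0, "wy": 0, "wz": -0.33, "grip": -1},
    {"x": 0, "y": 0, "z": -0.0024, "wx": 0, "wy": 0, "wz": -0.5, "grip": -1},
    {"x": 0, "y": 0, "z": -0.0032, "wx": 0, "wy": 0, "wz": -0.67, "grip": -1},
    {"x": 0, "y": 0, "z": -0.004, "wx": 0, "wy": 0, "wz": -0.84, "grip": -1},
    {"x": 0, "y": 0, "z": -0.0048, "wx": 0, "wy": 0, "wz": -1, "grip": -1},
    {"x": 0, "y": 0, "z": -0.0048, "wx": 0, "wy": 0, "wz": -1, "grip": -1},
  ],
)

```text
time_s: 8.63
position: [0.5558, -0.1356, 0.165]
orientation: [0.778, 0.628, 0.001, -0.001]
contact_force: [0.0, 4.6, 6.2]
gripper_width: 0.0642
grip_force: 30.0
```

```bash
python3 -c "
from h import *
to(.5557,-.1364,.155)"
```

```text
8.6333 [-0.121  0.597  0.517  1.734 -0.363  0.907  0.335] [ 0.5558 -0.1356  0.165 ] [[0.212, 0.977, -0.0], [0.977, -0.212, 0.002], [0.002, -0.0, -1.0]]
delta [-0.0017  0.0001  0.0201] [0.  4.6 6.2] [0.71 0.22 0.14]
```

Emit:
apply_moves(
  deltas=[
    {"x": -0.001, "y": 0, "z": -0.0014, "wx": 0, "wy": 0, "wz": -0.16, "grip": -1},
    {"x": -0.001, "y": 0, "z": -0.0022, "wx": 0, "wy": 0, "wz": -0.33, "grip": -1},
    {"x": -0.001, "y": 0, "z": -0.003, "wx": 0, "wy": 0, "wz": -0.5, "grip": -1},
    {"x": -0.001, "y": 0, "z": -0.0038, "wx": 0, "wy": 0, "wz": -0.67, "grip": -1},
    {"x": -0.001, "y": 0, "z": -0.0046, "wx": 0, "wy": 0, "wz": -0.84, "grip": -1},
    {"x": -0.001, "y": 0, "z": -0.0054, "wx": 0, "wy": 0, "wz": -1, "grip": -1},
    {"x": -0.001, "y": 0, "z": -0.0054, "wx": 0, "wy": 0, "wz": -1, "grip": -1},
  ],
)

```text
time_s: 9.22
position: [0.5555, -0.1356, 0.1674]
orientation: [0.599, 0.801, 0.001, -0.001]
contact_force: [0.0, 5.4, 6.2]
gripper_width: 0.0646
grip_force: 30.0
```

Emit:
apply_moves(
  deltas=[
    {"x": 0, "y": 0, "z": -0.0008, "wx": 0, "wy": 0, "wz": -0.16, "grip": -1},
    {"x": 0, "y": 0, "z": -0.0016, "wx": 0, "wy": 0, "wz": -0.33, "grip": -1},
    {"x": 0, "y": 0, "z": -0.0024, "wx": 0, "wy": 0, "wz": -0.5, "grip": -1},
    {"x": 0, "y": 0, "z": -0.0032, "wx": 0, "wy": 0, "wz": -0.67, "grip": -1},
    {"x": 0, "y": 0, "z": -0.004, "wx": 0, "wy": 0, "wz": -0.84, "grip": -1},
    {"x": 0, "y": 0, "z": -0.0048, "wx": 0, "wy": 0, "wz": -1, "grip": -1},
    {"x": 0, "y": 0, "z": -0.0048, "wx": 0, "wy": 0, "wz": -1, "grip": -1},
  ],
)

```text
time_s: 9.8
position: [0.5564, -0.1368, 0.1695]
orientation: [0.384, 0.923, 0.001, 0.001]
contact_force: [1.7, 3.9, 1.2]
gripper_width: 0.0646
grip_force: 30.0
```

```bash
python3 -c "
from h import *
to(.5557,-.1364,.155)"
```

```text
9.8 [ 0.053  0.555  0.235  1.723 -0.161  0.882  1.139] [ 0.5564 -0.1368  0.1695] [[-0.705, 0.709, 0.002], [0.709, 0.705, 0.001], [-0.001, 0.002, -1.0]]
delta [ 0.0015 -0.0005  0.029 ] [1.7 3.9 1.2] [ 0.7  -0.45 -0.17]
```

Emit:
apply_moves(
  deltas=[
    {"x": 0, "y": 0, "z": -0.0006, "wx": 0, "wy": 0, "wz": -0.12, "grip": -1},
    {"x": 0, "y": 0, "z": -0.0012, "wx": 0, "wy": 0, "wz": -0.24, "grip": -1},
    {"x": 0, "y": 0, "z": -0.0018, "wx": 0, "wy": 0, "wz": -0.36, "grip": -1},
    {"x": 0, "y": 0, "z": -0.0018, "wx": 0, "wy": 0, "wz": -0.36, "grip": -1},
    {"x": 0, "y": 0, "z": -0.0018, "wx": 0, "wy": 0, "wz": -0.36, "grip": -1},
  ],
)

```text
time_s: 10.22
position: [0.5596, -0.1388, 0.1698]
orientation: [0.299, 0.954, -0.001, 0.004]
contact_force: [8.4, -0.2, -7.3]
gripper_width: 0.064
grip_force: 29.9
```

```bash
python3 m.py w5; python3 -c "
from h import *
to(.5557,-.1364,.155)"
```

```text
10.2167 [ 0.085  0.553  0.186  1.718 -0.124  0.874  1.286] [ 0.55956075 -0.13876933  0.16980358] [[-0.821  0.571  0.008]
 [ 0.571  0.821 -0.004]
 [-0.009  0.001 -1.   ]]
8587 [ 0.5513257  -0.13300252  0.19215952] ((0.5523555278778076, -0.13385123014450073), 0.04735083132982254) [0.1810916  0.19347178 0.19544308 0.19972816]
2986 ((579.9834594726562, -6.678764343261719), (84.20905303955078, 19.688858032226562), 85.65181732177734)
10.2667 [ 0.085  0.553  0.186  1.718 -0.124  0.874  1.286] [ 0.5596 -0.1387  0.1698] [[-0.821, 0.571, 0.008], [0.571, 0.821, -0.004], [-0.009, 0.001, -1.0]]
delta [ 0.0093 -0.0006  0.0296] [ 9.1 -0.8 -8.1] [ 0.01 -1.88  0.04]
```

View pics/w5.png

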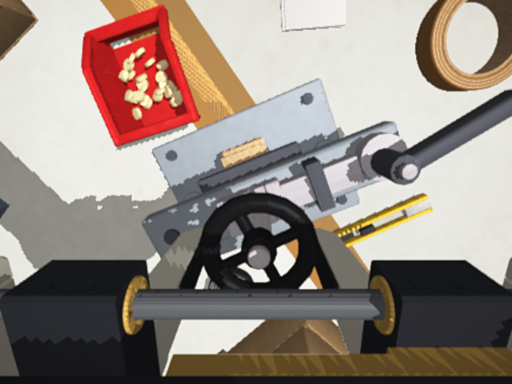

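The tool has slipped sideways and the z force has reversed, so the wheel is against its stop; the rim top reads about 0.195, putting the hub at about 0.190. I'll release, lift and check.

Emit:
apply_moves(
  deltas=[
    {"x": 0, "y": 0, "z": 0, "wx": 0, "wy": 0, "wz": 0, "grip": 1},
    {"x": 0, "y": 0, "z": 0, "wx": 0, "wy": 0, "wz": 0, "grip": 1},
    {"x": 0, "y": 0, "z": 0, "wx": 0, "wy": 0, "wz": 0, "grip": 1},
    {"x": 0, "y": 0, "z": 0, "wx": 0, "wy": 0, "wz": 0, "grip": 1},
    {"x": 0, "y": 0, "z": -0.04, "wx": 0, "wy": 0, "wz": 0, "grip": 1},
    {"x": 0, "y": 0, "z": -0.1, "wx": 0, "wy": 0, "wz": 0, "grip": 1},
    {"x": 0, "y": 0, "z": -0.18, "wx": 0, "wy": 0, "wz": 0, "grip": 1},
    {"x": 0, "y": 0, "z": -0.26, "wx": 0, "wy": 0, "wz": 0, "grip": 1},
    {"x": 0, "y": 0, "z": -0.3, "wx": 0, "wy": 0, "wz": 0, "grip": 1},
    {"x": 0, "y": 0, "z": -0.3, "wx": 0, "wy": 0, "wz": 0, "grip": 1},
    {"x": 0, "y": 0, "z": -0.3, "wx": 0, "wy": 0, "wz": 0, "grip": 1},
  ],
)

```text
time_s: 11.18
position: [0.5555, -0.1376, 0.3217]
orientation: [0.297, 0.955, -0.0, 0.001]
contact_force: [0.2, -0.5, -0.7]
gripper_width: 0.0932
grip_force: 0.0
```

```bash
python3 m.py w6; python3 - <<'E'
from h import *
save('top','top1')
for f in ['top0','top1','w2','w3','w6']:
    P=pts(f); r=np.hypot(P[...,0]-.5557,P[...,1]+.1364); m=(r>.022)&(r<.034)&(P[...,2]>.165)&(P[...,2]<.21)
    h=(r<.006)&(P[...,2]>.17); print(f,m.sum(),np.percentile(P[m][:,2],[50,80,95]).round(4),np.median(P[h][:,2]).round(4))
to(.5557,-.1364,.155)
E
```

```text
11.1833 [ 0.067  0.414  0.212  1.495 -0.089  1.241  1.257] [ 0.55551285 -0.13756571  0.32166606] [[-0.823  0.568  0.002]
 [ 0.568  0.823 -0.001]
 [-0.002  0.    -1.   ]]
2239 [ 0.55318239 -0.13453926  0.19188539] ((0.5545894503593445, -0.13552159070968628), 0.032913144677877426) [0.18870436 0.19212573 0.19387734 0.19907114]
957 ((575.4974365234375, -2.635173797607422), (19.38677978515625, 90.84992218017578), 1.6703622341156006)
top0 388 [0.1808 0.182  0.1833] 0.1868Traceback (most recent call last):
  File "<stdin>", line 5, in <module>
    return _quantile_unchecked(
        a, q, axis, out, overwrite_input, method, keepdims, weights)
    return _ureduce(a,
                    func=_quantile_ureduce_func,
    ...<5 lines>...
                    overwrite_input=overwrite_input,
                    method=method)
    r = func(a, **kwargs)
    result = _quantile(arr,
                       quantiles=q,
    ...<2 lines>...
                       out=out,
                       weights=wgt)
    slices_having_nans = np.isnan(arr[-1, ...])
                                  ~~~^^^^^^^^^
IndexError: index -1 is out of bounds for axis 0 with size 0
```

```bash
python3 - <<'E'
from h import *
save('top','top2')
for f in ['top0','top2','w2','w3','w4','w5','w6']:
    P=pts(f); Z=P[...,2]
    m=(Z>.183 if f in('w4','w5','w6','top2') else Z>.1)
    c=np.array([.5557,-.1364])
    r=np.hypot(P[...,0]-c[0],P[...,1]-c[1]); h=(r<.005)&(Z>.17)
    rim=(r>.022)&(r<.034)&(Z>.165)&(Z<.21)
    zr=np.median(Z[rim])
    g=(r>.011)&(r<.021)&(Z>zr-.012)&(Z<zr+.01)
    th=np.arctan2(P[...,1]-c[1],P[...,0]-c[0])[g]
    hist=np.histogram(th%(np.pi/2),18,(0,np.pi/2))[0]
    ph=np.angle(np.exp(4j*th).mean())/4; print(f,'nut',np.median(Z[h]).round(4),'rim',zr.round(4),'phase',round(ph,3),abs(np.exp(4j*th).mean()).round(2),g.sum(),hist)
to(.5557,-.1364,.155)
E
```

```text
top0 nut 0.1871 rim 0.1808 phase 0.07 0.76 63 [ 9 11  9  6  1  0  1  0  0  1  0  0  0  1  0  3  8 13]
top2 nut 0.6757 rim nan phase nan nan 0 [0 0 0 0 0 0 0 0 0 0 0 0 0 0 0 0 0 0]
w2 nut 0.1865 rim 0.18 phase 0.063 0.87 222 [41 44 42 14  1  0  0  0  0  0  0  0  0  0  0  2 30 48]
w3 nut 0.1864 rim 0.18 phase 0.065 0.87 234 [45 51 39 15  0  0  0  0  0  0  0  0  0  0  0  4 30 50]
w4 nut 0.1886 rim 0.1825 phase 0.564 0.86 878 [  0   0   1  43 148 171 168 168 137  40   2   0   0   0   0   0   0   0]
w5 nut 0.2003 rim 0.194 phase -0.134 0.85 892 [140  44   1   0   0   0   0   0   0   0   0   0   4  53 141 170 170 169]
w6 nut 0.1987 rim 0.1923 phase -0.14 0.65 281 [34 16  6  1  3  5  3  2  4  2  5  5 10 16 36 43 44 46]
11.3333 [ 0.067  0.417  0.211  1.498 -0.089  1.241  1.257] [ 0.5544 -0.1368  0.3187] [[-0.823, 0.567, -0.004], [0.567, 0.823, 0.001], [0.004, -0.002, -1.0]]
delta [-0.0031  0.0027  0.3274] [-0.  -0.3  0.8] [-0.    0.04  0.05]
  return _methods._mean(a, axis=axis, dtype=dtype,
  ret = ret.dtype.type(ret / rcount)
<stdin>:13: RuntimeWarning: Mean of empty slice.
```

The spoke phase shows the wheel turned 2.94 rad (14.0 mm). From 0.176 that puts the hub at 0.190, so it is at the stop; the w6 heights were off because the arm was still settling. Next is the lever at about 90.5° in the world: the grip point is about (0.577, 0.025), and I'll turn the tool so its y axis lies along world +x.

Emit:
apply_moves(
  deltas=[
    {"x": 0.05, "y": 0.1, "z": 0, "wx": 0, "wy": 0, "wz": 0.2, "grip": 0.1},
    {"x": 0.1, "y": 0.2, "z": 0, "wx": 0, "wy": 0, "wz": 0.4, "grip": 0.1},
    {"x": 0.146, "y": 0.292, "z": 0, "wx": 0, "wy": 0, "wz": 0.6, "grip": 0.1},
    {"x": 0.146, "y": 0.292, "z": 0, "wx": 0, "wy": 0, "wz": 0.8, "grip": 0.1},
    {"x": 0.146, "y": 0.292, "z": 0, "wx": 0, "wy": 0, "wz": 1, "grip": 0.1},
    {"x": 0.146, "y": 0.292, "z": 0, "wx": 0, "wy": 0, "wz": 1, "grip": 0.1},
  ],
)

```text
time_s: 11.83
position: [0.5775, 0.0286, 0.3183]
orientation: [0.522, 0.853, -0.001, -0.002]
contact_force: [-0.2, -1.0, -0.3]
gripper_width: 0.0575
grip_force: 0.0
```

Emit:
apply_moves(
  deltas=[
    {"x": 0, "y": 0, "z": 0, "wx": 0, "wy": 0, "wz": 0.23, "grip": 0.1},
    {"x": 0, "y": 0, "z": 0, "wx": 0, "wy": 0, "wz": 0.46, "grip": 0.1},
    {"x": 0, "y": 0, "z": 0, "wx": 0, "wy": 0, "wz": 0.7, "grip": 0.1},
    {"x": 0, "y": 0, "z": 0, "wx": 0, "wy": 0, "wz": 0.92, "grip": 0.1},
    {"x": 0, "y": 0, "z": 0, "wx": 0, "wy": 0, "wz": 0.92, "grip": 0.1},
    {"x": 0, "y": 0, "z": 0, "wx": 0, "wy": 0, "wz": 0.92, "grip": 0.1},
    {"x": 0, "y": 0, "z": 0, "wx": 0, "wy": 0, "wz": 0.92, "grip": 0.1},
  ],
)

```text
time_s: 12.42
position: [0.5779, 0.0236, 0.3202]
orientation: [0.704, 0.711, -0.001, -0.0]
contact_force: [0.2, -0.4, 0.2]
gripper_width: 0.0511
grip_force: 0.0
```

```bash
python3 - <<'E'
from h import *
to(.577,.025,.134)
save('wrist','w7'); P=pts('w7'); Z=P[...,2]
m=(Z>.148)&(Z<.165)&(abs(P[...,0]-.577)<.05)&(P[...,1]>-.02)&(P[...,1]<.08)
q=P[m]; print(m.sum(),q.mean(0),q.min(0),q.max(0),cv2.fitLine(q[:,:2].astype(np.float32),cv2.DIST_L2,0,.01,.01).ravel())
E
```

```text
12.4167 [-0.333  0.442  0.403  1.481 -0.177  1.256  0.1  ] [0.5779 0.0236 0.3202] [[-0.01, 1.0, -0.001], [1.0, 0.01, -0.001], [-0.001, -0.001, -1.0]]
delta [ 0.0031 -0.0012  0.3723] [ 0.2 -0.4  0.2] [-0.11 -0.   -0.04]
529 [0.57929752 0.01288239 0.15509983] [ 0.57283962 -0.01994128  0.14839148] [0.58562863 0.04353768 0.15771975] [0.02958124 0.9995624  0.57929754 0.01288239]
```

View pics/w7.png

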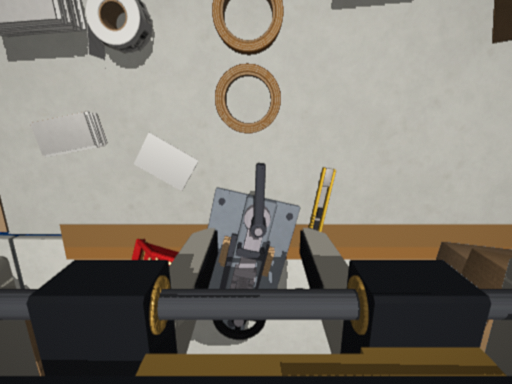

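The lever runs from (258,228) to (260,165) between the fingers, which are clear of it on both sides. Going down to straddle it, then gripping.

Emit:
apply_moves(
  deltas=[
    {"x": 0.003, "y": 0.002, "z": 0.08, "wx": 0, "wy": 0, "wz": 0, "grip": 0.1},
    {"x": 0.003, "y": 0.002, "z": 0.16, "wx": 0, "wy": 0, "wz": 0, "grip": 0.1},
    {"x": 0.003, "y": 0.002, "z": 0.23, "wx": 0, "wy": 0, "wz": 0, "grip": 0.1},
    {"x": 0.003, "y": 0.002, "z": 0.29, "wx": 0, "wy": 0, "wz": 0, "grip": 0.1},
    {"x": 0.003, "y": 0.002, "z": 0.34, "wx": 0, "wy": 0, "wz": 0, "grip": 0.1},
    {"x": 0.003, "y": 0.002, "z": 0.372, "wx": 0, "wy": 0, "wz": 0, "grip": 0.1},
    {"x": 0.003, "y": 0.002, "z": 0.372, "wx": 0, "wy": 0, "wz": 0, "grip": 0.1},
    {"x": 0.003, "y": 0.002, "z": 0.372, "wx": 0, "wy": 0, "wz": 0, "grip": 0.1},
  ],
)

```text
time_s: 13.13
position: [0.579, 0.0258, 0.1343]
orientation: [0.704, 0.71, -0.001, -0.0]
contact_force: [0.1, 0.7, 0.5]
gripper_width: 0.051
grip_force: 0.0
```

Emit:
apply_moves(
  deltas=[
    {"x": 0, "y": 0, "z": 0, "wx": 0, "wy": 0, "wz": 0, "grip": -1},
    {"x": 0, "y": 0, "z": 0, "wx": 0, "wy": 0, "wz": 0, "grip": -1},
    {"x": 0, "y": 0, "z": 0, "wx": 0, "wy": 0, "wz": 0, "grip": -1},
    {"x": 0, "y": 0, "z": 0, "wx": 0, "wy": 0, "wz": 0, "grip": -1},
    {"x": 0, "y": 0, "z": 0, "wx": 0, "wy": 0, "wz": 0, "grip": -1},
    {"x": 0, "y": 0, "z": 0, "wx": 0, "wy": 0, "wz": 0, "grip": -1},
  ],
)

```text
time_s: 13.63
position: [0.5794, 0.0262, 0.1352]
orientation: [0.704, 0.71, 0.0, 0.0]
contact_force: [-0.2, 0.4, -0.6]
gripper_width: 0.0155
grip_force: 0.0
```

```bash
cat > arc.py <<'E'
from h import *
piv=np.array([.5777,-.0390])
s=read_state(); M=R.from_quat(s['orientation']).as_matrix(); p=s['position']
v=p[:2]-piv; print('t',s['time_s'],p.round(4),'r',np.hypot(*v).round(4),'lever',round(np.arctan2(v[1],v[0])-np.deg2rad(77.3),3),'tool',round(np.arctan2(M[1,0],M[0,0])-np.deg2rad(77.3),3),s['contact_force'].round(1),s['ft_torque'].round(2),s['gripper_width'])
a0=np.arctan2(v[1],v[0])
for da in np.arange(.1,.51,.1):
    t=piv+.064*np.array([np.cos(a0+da),np.sin(a0+da)])
    d=M.T@np.r_[t-p[:2],.134-p[2]]/.5; print(round(da,2),d.round(4),'wz',round(-da/.5,2))
E
python3 arc.py
```

```text
t 13.6333 [0.5794 0.0262 0.1352] r 0.0652 lever 0.195 tool 0.23 [-0.2  0.4 -0.6] [-0.08  0.05 -0.04] 0.015518842281948364
0.1 [-0.0027 -0.0129  0.0024] wz -0.2
0.2 [-0.0042 -0.0256  0.0024] wz -0.4
0.3 [-0.0069 -0.0381  0.0024] wz -0.6
0.4 [-0.0109 -0.0503  0.0023] wz -0.8
0.5 [-0.016  -0.062   0.0023] wz -1.0
```

Emit:
apply_moves(
  deltas=[
    {"x": 0, "y": 0, "z": 0, "wx": 0, "wy": 0, "wz": 0, "grip": -1},
    {"x": 0, "y": 0, "z": 0, "wx": 0, "wy": 0, "wz": 0, "grip": -1},
    {"x": -0.0005, "y": -0.0129, "z": 0, "wx": 0, "wy": 0, "wz": -0.2, "grip": -1},
    {"x": -0.0025, "y": -0.0256, "z": 0, "wx": 0, "wy": 0, "wz": -0.4, "grip": -1},
    {"x": -0.0055, "y": -0.0381, "z": 0, "wx": 0, "wy": 0, "wz": -0.6, "grip": -1},
    {"x": -0.01, "y": -0.0503, "z": 0, "wx": 0, "wy": 0, "wz": -0.8, "grip": -1},
    {"x": -0.0155, "y": -0.062, "z": 0, "wx": 0, "wy": 0, "wz": -1, "grip": -1},
    {"x": -0.0155, "y": -0.062, "z": 0, "wx": 0, "wy": 0, "wz": -1, "grip": -1},
  ],
)

```text
time_s: 14.3
position: [0.5468, 0.0183, 0.135]
orientation: [0.506, 0.862, 0.0, -0.001]
contact_force: [-2.8, 1.7, 2.6]
gripper_width: 0.0116
grip_force: 29.9
```

```bash
python3 arc.py
```

```text
t 14.3 [0.5468 0.0183 0.135 ] r 0.0651 lever 0.716 tool 0.731 [-2.8  1.7  2.6] [ 0.23  0.53 -0.01] 0.011583548383219245
0.1 [-0.0027 -0.0128  0.0021] wz -0.2
0.2 [-0.0044 -0.0255  0.0021] wz -0.4
0.3 [-0.0074 -0.0379  0.0021] wz -0.6
0.4 [-0.0116 -0.05    0.0021] wz -0.8
0.5 [-0.017  -0.0616  0.0021] wz -1.0
```

Gripped and following well. Another 0.5 rad, then the rest up to the stop.

Emit:
apply_moves(
  deltas=[
    {"x": -0.001, "y": -0.0128, "z": 0, "wx": 0, "wy": 0, "wz": -0.2, "grip": -1},
    {"x": -0.003, "y": -0.0255, "z": 0, "wx": 0, "wy": 0, "wz": -0.4, "grip": -1},
    {"x": -0.006, "y": -0.0379, "z": 0, "wx": 0, "wy": 0, "wz": -0.6, "grip": -1},
    {"x": -0.0104, "y": -0.05, "z": 0, "wx": 0, "wy": 0, "wz": -0.8, "grip": -1},
    {"x": -0.0158, "y": -0.0616, "z": 0, "wx": 0, "wy": 0, "wz": -1, "grip": -1},
    {"x": -0.0158, "y": -0.0616, "z": 0, "wx": 0, "wy": 0, "wz": -1, "grip": -1},
  ],
)

```text
time_s: 14.8
position: [0.5233, -0.0036, 0.135]
orientation: [0.278, 0.961, 0.0, -0.002]
contact_force: [-5.0, 1.7, 5.2]
gripper_width: 0.0118
grip_force: 29.9
```

```bash
python3 arc.py
```

```text
t 14.8 [ 0.5233 -0.0036  0.135 ] r 0.0649 lever 1.215 tool 1.23 [-5.   1.7  5.2] [0.33 0.82 0.07] 0.011759022738259857
0.1 [-0.0023 -0.0128  0.002 ] wz -0.2
0.2 [-0.004  -0.0255  0.002 ] wz -0.4
0.3 [-0.007  -0.0379  0.002 ] wz -0.6
0.4 [-0.0112 -0.05    0.002 ] wz -0.8
0.5 [-0.0166 -0.0616  0.002 ] wz -1.0
```

Emit:
apply_moves(
  deltas=[
    {"x": -0.001, "y": -0.0128, "z": 0, "wx": 0, "wy": 0, "wz": -0.2, "grip": -1},
    {"x": -0.003, "y": -0.0255, "z": 0, "wx": 0, "wy": 0, "wz": -0.4, "grip": -1},
    {"x": -0.006, "y": -0.0379, "z": 0, "wx": 0, "wy": 0, "wz": -0.6, "grip": -1},
    {"x": -0.008, "y": -0.044, "z": 0, "wx": 0, "wy": 0, "wz": -0.7, "grip": -1},
    {"x": -0.01, "y": -0.05, "z": 0, "wx": 0, "wy": 0, "wz": -0.8, "grip": -1},
    {"x": -0.01, "y": -0.05, "z": 0, "wx": 0, "wy": 0, "wz": -0.8, "grip": -1},
    {"x": -0.01, "y": -0.05, "z": 0, "wx": 0, "wy": 0, "wz": -0.8, "grip": -1},
    {"x": -0.01, "y": -0.05, "z": 0, "wx": 0, "wy": 0, "wz": -0.8, "grip": -1},
  ],
)

```text
time_s: 15.47
position: [0.5147, -0.0244, 0.135]
orientation: [0.083, 0.997, 0.002, -0.002]
contact_force: [-5.0, 4.7, 6.2]
gripper_width: 0.0121
grip_force: 30.4
```

```bash
python3 arc.py
```

```text
t 15.4667 [ 0.5147 -0.0244  0.135 ] r 0.0647 lever 1.565 tool 1.626 [-5.   4.7  6.2] [ 1.08  0.96 -0.42] 0.012133530650363539
0.1 [-0.0013 -0.0129  0.0019] wz -0.2
0.2 [-0.0024 -0.0256  0.0018] wz -0.4
0.3 [-0.0048 -0.0382  0.0018] wz -0.6
0.4 [-0.0084 -0.0505  0.0017] wz -0.8
0.5 [-0.0133 -0.0623  0.0016] wz -1.0
```

The lever is at 1.565 with the reaction torque rising, so it has reached its stop. I'll open moderately, lift straight up, and check.

Emit:
apply_moves(
  deltas=[
    {"x": 0, "y": 0, "z": 0, "wx": 0, "wy": 0, "wz": 0, "grip": 0.1},
    {"x": 0, "y": 0, "z": 0, "wx": 0, "wy": 0, "wz": 0, "grip": 0.1},
    {"x": 0, "y": 0, "z": 0, "wx": 0, "wy": 0, "wz": 0, "grip": 0.1},
    {"x": 0, "y": 0, "z": 0, "wx": 0, "wy": 0, "wz": 0, "grip": 0.1},
    {"x": 0, "y": 0, "z": -0.06, "wx": 0, "wy": 0, "wz": 0, "grip": 0.1},
    {"x": 0, "y": 0, "z": -0.14, "wx": 0, "wy": 0, "wz": 0, "grip": 0.1},
    {"x": 0, "y": 0, "z": -0.22, "wx": 0, "wy": 0, "wz": 0, "grip": 0.1},
    {"x": 0, "y": 0, "z": -0.3, "wx": 0, "wy": 0, "wz": 0, "grip": 0.1},
    {"x": 0, "y": 0, "z": -0.38, "wx": 0, "wy": 0, "wz": 0, "grip": 0.1},
    {"x": 0, "y": 0, "z": -0.38, "wx": 0, "wy": 0, "wz": 0, "grip": 0.1},
  ],
)

```text
time_s: 16.3
position: [0.5206, -0.028, 0.3331]
orientation: [0.082, 0.997, 0.0, 0.009]
contact_force: [0.8, -0.4, 0.2]
gripper_width: 0.0513
grip_force: 0.0
```

Emit:
apply_moves(
  deltas=[
    {"x": 0.1, "y": 0.4, "z": 0, "wx": 0, "wy": 0, "wz": 0, "grip": 0.1},
    {"x": 0.1, "y": 0.4, "z": 0, "wx": 0, "wy": 0, "wz": 0, "grip": 0.1},
    {"x": 0.1, "y": 0.4, "z": 0, "wx": 0, "wy": 0, "wz": 0, "grip": 0.1},
    {"x": 0.1, "y": 0.4, "z": 0, "wx": 0, "wy": 0, "wz": 0, "grip": 0.1},
    {"x": 0.1, "y": 0.4, "z": 0, "wx": 0, "wy": 0, "wz": 0, "grip": 0.1},
    {"x": 0.1, "y": 0.4, "z": 0, "wx": 0, "wy": 0, "wz": 0, "grip": 0.1},
    {"x": 0.1, "y": 0.4, "z": 0, "wx": 0, "wy": 0, "wz": 0, "grip": 0.1},
    {"x": 0.1, "y": 0.4, "z": 0, "wx": 0, "wy": 0, "wz": 0, "grip": 0.1},
    {"x": 0.1, "y": 0.4, "z": 0, "wx": 0, "wy": 0, "wz": 0, "grip": 0.1},
  ],
)

```text
time_s: 17.05
position: [0.4998, 0.1758, 0.3245]
orientation: [0.083, 0.997, -0.001, 0.0]
contact_force: [-0.8, -0.1, 0.2]
gripper_width: 0.0509
grip_force: 0.0
```

```bash
python3 - <<'E'
from h import *
save('top','top9'); im=cv2.imread('pics/top9.png')
cv2.imwrite('pics/crop9.png',cv2.resize(im[130:290,170:340],None,fx=3.5,fy=3.5,interpolation=cv2.INTER_CUBIC))
for f in ['top0','top9']:
    P=pts(f);Z=P[...,2];r=np.hypot(P[...,0]-.5557,P[...,1]+.1364);m=(r>.022)&(r<.034)&(Z>.165)&(Z<.21)
    h=(r<.006)&(Z>.17)
    print(f,m.sum(),np.median(Z[m]) if m.any() else None,np.median(Z[h]) if h.any() else None)
    m=(Z>.148)&(Z<.165)&(np.hypot(P[...,0]-.5777,P[...,1]+.039)<.09)&(np.hypot(P[...,0]-.5777,P[...,1]+.039)>.02)&(r>.045)
    if m.any(): l=cv2.fitLine(P[m][:,:2].astype(np.float32),cv2.DIST_L2,0,.01,.01).ravel(); print(m.sum(),np.degrees(np.arctan2(l[1],l[0])))
print(read_state()['time_s'],read_state()['position'])
E
```

```text
top0 388 0.18079073695488468 0.18679943005575622
158 86.97245
top9 409 0.19505178571898202 0.20165834396342325
162 -12.900162
17.1 [0.49984649 0.1757254  0.3245931 ]
```

View pics/crop9.png

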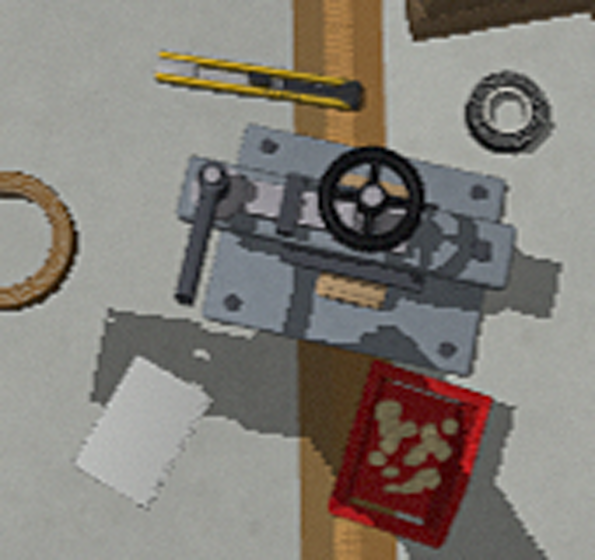

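The final top view shows the wheel about 14 mm higher, with the hub at about 0.190. The lever lies along the press's -x at 167°, which is about 1.57 rad. The tags and the bystanders look undisturbed, so I'm handing in.

```bash
python3 -c "
from cell import *
print(job_done())"
```

```text
the job is handed in; nothing more can be done
None
```

I unscrewed the handwheel to its upper stop (hub about 190 mm), swung the cam lever to its clamped stop (about 1.57 rad), left the tags and bystanders undisturbed as far as the last picture shows, and handed the job in at about 17 s; no verdict came back.

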